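Park the drained refractometer level in its bench cradle and shut its plate

TASK

The rinsed hand refractometer has drained on the sloped stand. Lay it gently, without letting it fall, in the level cradle, its eyepiece in the wide rear saddle and its prism head in the narrow front one with the prism facing up, so that it sits level and fully down in both saddles. Have its cover plate shut over the prism as well, and leave the bottles, jar and cartons beside and behind it where they are.

Things in the scene. Friction and masses are not known exactly. Their poses are not given: they have to be found in the camera images.
- refractometer: Loose hand refractometer, 178 mm, 0.2 kg, origin on its long axis; x runs along it from prism to eyepiece end, z out of the prism face. x=-90..-43 mm: dark head, 28 mm wide, prism face on top; -43..+47: metal barrel, 28 mm diameter, grasp at -20..+25; +47..+88: rubber eyepiece, 38 mm diameter. Starts on the drain stand, prism side up, prism end low, axis sloped 35 degrees.
- cover_plate (a joint): White hinged plate on the refractometer's head, 41 x 24 x 5 mm: angle open in rad. 0 = shut flat over the prism; grows as its edge at the tip lifts. Starts 0.4 to 0.7, stays where left (light friction). Hinge axis along the refractometer's y at x=-46.5, z=+11 mm in its frame; shut, its top is 12 mm above the instrument's axis and spans x=-90..-49 mm. A light push down on its middle shuts it.
- plate_edge (a point): Top of the cover plate at the middle of its free edge, 43 mm from its hinge axis.
- cradle: Level bench cradle, fixed: grey base 172 x 66 mm, top 11 mm above the cabinet top, two upright rubber-lined 90 degree vee saddles 14 mm thick. Origin at the centre of its underside, z up; x runs from the narrow front saddle (x=-62 mm, for the 28 mm head, arm tips 54 mm high) to the wide rear saddle (x=+66 mm, for the 38 mm eyepiece, 49 mm high).
- cradle_seat (a point): The point on the cradle where the refractometer's origin comes to lie when it is parked: 52 mm above the cradle's origin; the parked instrument has the same axes as the cradle.
- drain_stand: Sloped steel draining stand, fixed: drip tray 180 x 84 x 12 mm, a spine sloped 35 degrees with two vee saddles (at -62 and +66 mm along the instrument) and a toe stop at the prism tip. Origin at the centre of its underside, z up; x points (level) to the high, eyepiece end. The spine lies 43 mm below the instrument's axis, square to it.
- stand_seat (a point): The point on the drain stand where the refractometer's origin lies at the start, 103 mm above the stand's origin.
- dropper_1: Bystander: small dropper bottle, 25 mm across, 74 mm high, red cap; origin at the centre of its underside.
- dropper_3: Bystander: small dropper bottle, 25 mm across, 74 mm high, brown body, white cap; origin at the centre of its underside.
- reagent_bottle: Bystander: buffer bottle at the back, 65 mm across, 164 mm high; origin at the centre of its underside.
- wide_jar: Bystander: wide-neck jar at the back, 72 mm across, 125 mm high; origin at the centre of its underside.
- tea_carton: Bystander: carton at the back, 65 x 166 x 118 mm; origin at the centre of its underside.
- strip_box: Bystander: low carton at the back, 62 x 119 x 56 mm; origin at the centre of its underside.
- prism (a point): Centre of the prism face on the refractometer's head, 68 mm from its origin towards the tip and 7 mm above its axis. The head's underside is 14 mm below the axis, with 45 degree flats on the lower edges that bed in the vee.

How it is judged:
By the outcome, as a careful person would: the job done as asked, in the order asked, and still so for the second after the job is handed in, with the robot touching nothing.
It also fails if it takes over 45 s, if anything falls off the work surface, if the arm or the gripper's body presses on something with over 40 N, if the wrist force passes 120 N, or if a joint passes its speed limit or range.

ROBOT

A 6-joint arm with a two-finger parallel gripper is mounted at the origin on a cart in front of the work surface, level with it; the furniture and walls round the work are solid. World frame = base frame: x ahead of the robot, y to its left, z up, the work surface at z = 0. Lengths are in m, angles in degrees, forces in N, time in s.
With the tool pointing down it reaches from about 0.35 to 0.725 m from the base axis. Payload 4.3 kg.
Tool frame: the origin (TCP) lies at the centre of the arm's flange, where the gripper is bolted on; the fingertips stand 173 mm ahead of it and the grasp point (between the pads) lies 155 mm ahead of it (r.grip_depth is the distance from the TCP to the grasp point, in m); z points along the fingers, y is the line along which they close (so a half turn about z gives the same grasp; the last joint's range is limited). The gripper opens to 85 mm and grips with 20 to 120 N. Pads are 22 mm wide; open, the fingers measure 114 mm over their backs; the gripper's body (76 mm by 85 mm) begins 54 mm behind the grasp point. The pads swing forward as they close: fully open they stand 13 mm farther back than shut.
Start: joints at [70.629, 21.618, 4.641, 73.018, 0, 83.68], TCP at [0.13, 0.56, 0.405] pointing down, gripper open.
Joint ranges: [-156.06, 156.06], [-48.1, 94.91], [-58.44, 69.94], [-101.28, 121.22], [-78.64, 73.56], [-180, 180]. Speed limits (degrees/s): [147.25, 147.25, 180, 180, 180, 180].

INTERFACE

Orientations are given as [roll, pitch, yaw] about the fixed x, y, z axes, in that order (R = Rz(yaw) Ry(pitch) Rx(roll)).
In Python, from cell import r, kin, status, viewer gives the robot as it stands. Calls block until the motion is done:
- r.reach(position, orientation): joint-space move of the TCP to a pose.
- r.move_linear(position, rate=0.15, rot=None, guard=None): straight line of the TCP; rot=None keeps the orientation; rate is the mean speed in m/s. With guard (N) it stops when the force on the tool has changed by that much, and returns True; else False.
- r.set_joints(angles): joint-space move.
- r.grip(opening, effort=None): finger opening in m; effort is the grip in N (None keeps the last); returns when the fingers have stopped.
- r.sleep(seconds).
- kin.inverse_kinematics(position, orientation): joint angles nearest the present ones, or None.
- status.get_obs(): the state.
- viewer.capture(name): name is "scene" or "top"; returns (picture, depth): 384x512x3 uint8, blue, green, red; 384x512 float32, m along the optical axis (not along the pixel's ray), 0 where there is no reading.
- viewer.camera_model(name): a dict with "fov_y" (degrees; the focal length in pixels is half the picture's height over the tangent of half this angle, whatever the lens; pixels are square), "cx", "cy" (the principal point, pixels), "R" (3x3) and "t" (3): a world point X has camera coordinates R X + t. Camera axes: x right, y down, z forward; pixel columns grow to the right and rows downward; lengths in m; the calibration is good to about 2 mm. A picture is of the moment at which its call begins. camera_model takes no time and is no camera call.
A pose or a line that the arm cannot do raises r.IKError and nothing moves.
- r.close_job(): hands the job in; it is judged then, once.
The state is a dict: "clock": time; "joint_positions": joint angles; "qvel": joint speeds; "effort": joint torques, N m; "tcp_pos": TCP position; "tool_rot": TCP orientation; "ft_force": force on the tool from outside, world axes, zero at the start; "ft_torque": the same for the moment, N m; "opening": finger opening in m; "grip_force": force on a finger pad.
Only numpy, scipy, OpenCV 4.12 (cv2) and the standard library are available. Lean on these libraries where they do the work, as an engineer would, in place of code of your own. Each camera call takes 0.05 s, during which the arm holds its last target. There are 200 camera calls.

## Working session

There is one attempt and no reset: what is moved stays moved. The work goes in short steps, each a Python script; the robot and the scene stay as the last script left them, time stands still between calls to the robot, and variables do not carry over. Pictures are saved under pics/ and viewed, at most 10 in all, crops included, and the job is handed in when it is done.

```bash
ls; mkdir -p pics; python3 - <<'E'
from cell import r,kin,status,viewer
import cv2,numpy as np
for n in("scene","top"):
    p,d=viewer.capture(n); cv2.imwrite(f"pics/{n}0.png",p); np.savez(f"pics/{n}0.npz",p=p,d=d)
    m=viewer.camera_model(n); print(n,m,(d>0).mean(), d[d>0].min(),d.max())
    
a=[cv2.imread(f"pics/{n}0.png") for n in("scene","top")]
for n,i in zip(("scene","top"),a): cv2.imwrite(f"pics/{n}0b.png",cv2.resize(i,(800,600),interpolation=cv2.INTER_CUBIC))
print(status.get_obs())
E
```

```text
pics
scene {'fov_y': 47.24035268975505, 'cx': 255.80680776006992, 'cy': 193.41913648108286, 'R': array([[ 0.6062978 , -0.79521818, -0.00556907],
       [-0.59747349, -0.45088746, -0.66311834],
       [ 0.52481273,  0.40537457, -0.74849386]]), 't': array([-0.3830787 ,  0.33887075,  0.65947064])} 0.9960784912109375 0.30529407 2.3787913
top {'fov_y': 49.130353851767204, 'cx': 250.42987955872601, 'cy': 190.74039674362774, 'R': array([[ 0.0036803 , -0.99979059, -0.02013026],
       [-0.99154974, -0.00103806, -0.1297229 ],
       [ 0.12967484,  0.02043757, -0.99134592]]), 't': array([-0.08377215,  0.5518409 ,  0.91177706])} 0.9959055582682291 0.4885786 1.8336798
{'clock': 0.1, 'joint_positions': array([7.06295089e+01, 2.16591312e+01, 4.57045393e+00, 7.30196784e+01,
       2.90680635e-03, 8.36820777e+01]), 'qvel': array([ 0.0528765 , -0.03953863,  0.16010144, -0.07545248,  0.13166462,
       -0.02929973]), 'effort': array([ 1.11202415e-03, -4.64691031e+01,  2.70583642e+01,  1.20308110e-02,
       -1.53526548e-04,  8.62867068e-06]), 'tcp_pos': array([0.12973917, 0.55989115, 0.40383896]), 'tool_rot': array([-1.79892622e+02, -1.48131615e-02,  1.66947415e+02]), 'ft_force': array([-0.34162806, -0.59856703,  0.20323919]), 'ft_torque': array([-0.03467095,  0.00032751,  0.07018882]), 'grip_force': 0.0, 'opening': 0.08516430162401338}
```

View pics/scene0b.png

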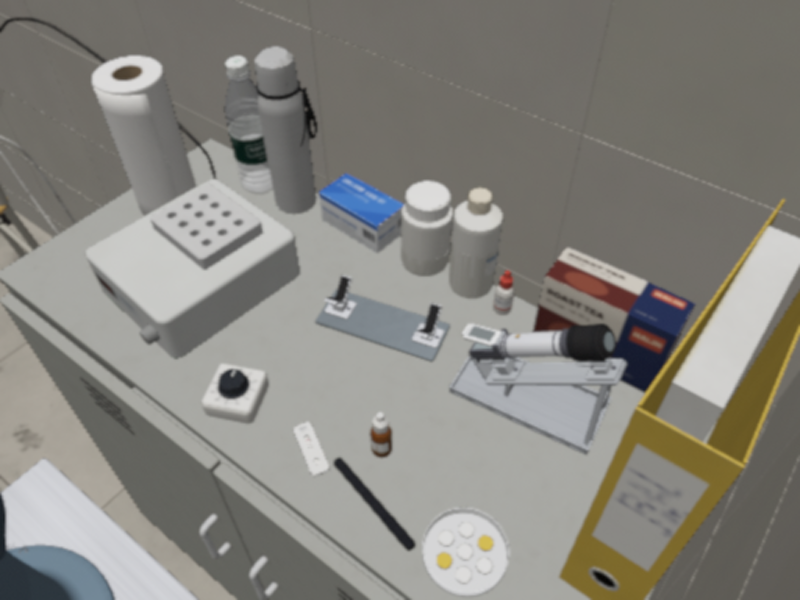

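View pics/top0b.png

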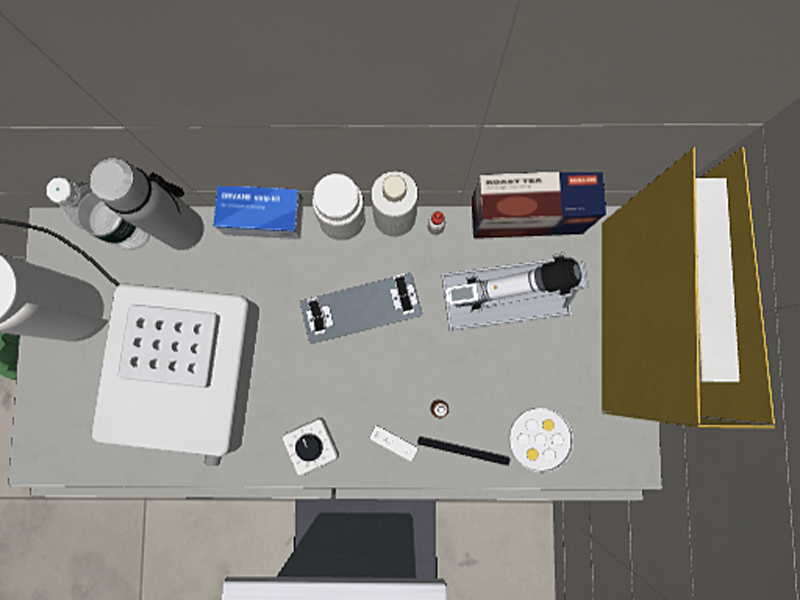

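The scene view (800x600) shows the refractometer on its stand around (540,345), its plate at (485,335) and the empty cradle at (385,320). In the top view the instrument runs from (460,293) to (565,272), the cradle saddles are at (318,315) and (404,293), and tall items stand behind.

```bash
cat > h.py <<'E'
import numpy as np,cv2
from cell import r,kin,status,viewer
def cloud(d,m):
    f=d.shape[0]/2/np.tan(np.radians(m['fov_y']/2)); v,u=np.indices(d.shape)
    P=np.stack([(u-m['cx'])/f*d,(v-m['cy'])/f*d,d],-1)
    return (P-m['t'])@m['R']
def proj(X,m):
    c=m['R']@np.asarray(X)+m['t']; f=192/np.tan(np.radians(m['fov_y']/2))
    return c[:2]/c[2]*f+[m['cx'],m['cy']]
E
python3 - <<'E'
from h import *
A=[]
for n in("top","scene"):
    z=np.load(f"pics/{n}0.npz"); m=viewer.camera_model(n); W=cloud(z['d'],m); np.save(f"pics/{n}W.npy",W)
    # table plane check
    s=(abs(W[...,2])<.006)&(W[...,0]>.3)&(W[...,0]<.7)&(abs(W[...,1])<.4)
    print(n,'table z',np.percentile(W[s][:,2],[5,50,95]))
    hsv=cv2.cvtColor(z['p'],cv2.COLOR_BGR2HSV)
    if n=="top":
        for nm,(u,v) in dict(cradL=(318,315),cradC=(360,307),cradR=(404,293),head=(462,294),barrel=(515,282),eye=(558,273),red=(436,222),brown=(439,408),jar=(338,200),bottle=(394,190),tea=(520,205),strip=(255,210),binder=(605,300)).items():
            print(nm,W[int(v*.64),int(u*.64)].round(3))
z=np.load("pics/top0.npz")['p'][160:225,185:385]; s=np.load("pics/scene0.npz")['p'][165:290,190:410]
a=cv2.resize(z,(800,260),interpolation=cv2.INTER_CUBIC); cv2.imwrite("pics/c1.png",np.vstack([a,cv2.resize(s,(800,455),interpolation=cv2.INTER_CUBIC)[:340]]))
W=np.load("pics/topW.npy"); 
np.set_printoptions(linewidth=250)
print("height mm map of cradle"); print((W[172:222:2,190:274:2,2]*1000).round().astype(int))
E
```

```text
top table z [-2.84802389e-03  7.31987752e-05  3.35343433e-03]
cradL [0.529 0.024 0.034]
cradC [ 0.543 -0.035  0.01 ]
cradR [ 0.562 -0.099  0.028]
head [ 0.551 -0.178  0.086]
barrel [ 0.563 -0.245  0.119]
eye [ 0.569 -0.293  0.161]
red [ 0.658 -0.146  0.06 ]
brown [ 0.397 -0.147  0.068]
jar [ 0.672 -0.012  0.126]
bottle [ 0.675 -0.088  0.165]
tea [ 0.667 -0.254  0.118]
strip [0.678 0.115 0.056]
binder [ 0.552 -0.394  0.017]
scene table z [-0.00247337 -0.00020219  0.00308549]
height mm map of cradle
[[-1  2  1 ...  0  1 -1]
 [-2  0  2 ... -1 -1  1]
 [ 1 -2 -2 ... -3  0  1]
 ...
 [ 1 -2 -2 ...  0  2 -2]
 [-1 -1  0 ... -1  1 -2]
 [ 1  2 -1 ... -3  1  1]]
```

View pics/c1.png

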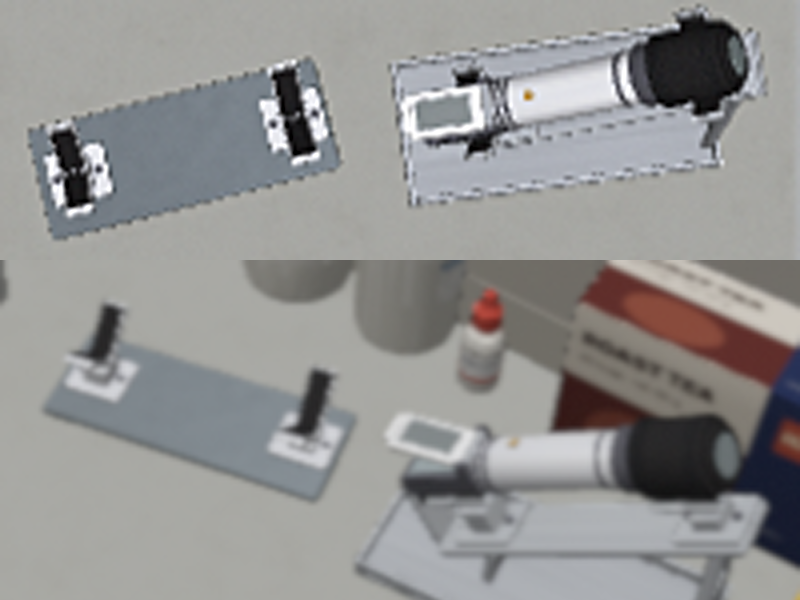

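The crop shows the cradle's right saddle (px ~295,110) is larger than its left one (~75,170), so the rear probably faces the same way as the eyepiece. I'll confirm that and measure both numerically.

```bash
cat > meas.py <<'E'
from h import *
from scipy.optimize import least_squares
def box(W,x0,x1,y0,y1,z0,z1):
    return (W[...,0]>x0)&(W[...,0]<x1)&(W[...,1]>y0)&(W[...,1]<y1)&(W[...,2]>z0)&(W[...,2]<z1)
def axisfit(B,p0,d0,rad):
    def un(q):
        d=np.array([q[2],-1,q[3]]); return np.array([q[0],p0[1],q[1]]),d/np.linalg.norm(d)
    def f(q):
        p,d=un(q); return np.linalg.norm(np.cross(B-p,d),axis=1)-rad
    s=least_squares(f,[p0[0],p0[2],d0[0],d0[2]],loss='soft_l1',f_scale=.003)
    return (*un(s.x),np.sqrt(np.mean(f(s.x)**2)))
E
python3 - <<'E'
from meas import *
np.set_printoptions(precision=4,suppress=True)
for n in("top","scene"):
    W=np.load(f"pics/{n}W.npy")
    m=box(W,.48,.62,-.14,.07,.006,.08).astype(np.uint8)
    m=cv2.morphologyEx(m,cv2.MORPH_OPEN,np.ones((3,3)))
    P=W[m>0]; base=P[P[:,2]<.016]
    c,s,a=cv2.minAreaRect(np.float32(P[:,:2]*1000)); print(n,'base rect',c,s,a,'z',np.median(base[:,2]))
    c=np.array(c)/1000
    t=np.radians(a); ex=np.array([np.cos(t),np.sin(t)]); 
    if s[0]<s[1]: ex=np.array([-ex[1],ex[0]])
    if ex[1]>0: ex=-ex
    ey=np.array([-ex[1],ex[0]]); Q=np.c_[(P[:,:2]-c)@ex,(P[:,:2]-c)@ey,P[:,2]]
    print(' yaw',np.degrees(np.arctan2(ex[1],ex[0])))
    for sg in(-1,1):
        S=Q[(Q[:,2]>.024)&(Q[:,0]*sg>.03)]; print(' saddle',sg,len(S),'x med',np.median(S[:,0]),'y 2/98',np.percentile(S[:,1],[2,98]),'zmax',np.percentile(S[:,2],98))
    # refractometer barrel: around line from (0.563,-.245,.119-.014)
    p0=np.array([.563,-.245,.107]); d0=np.array([.12,-1,.7]); dn=d0/np.linalg.norm(d0)
    P=W[box(W,.5,.63,-.36,-.13,.03,.25)]
    for it in range(4):
        s=(P-p0)@dn; rr=np.linalg.norm(np.cross(P-p0,dn),axis=1)
        lo,hi=(-.03,.03) if it==0 else (o-.035,o+.04)
        B=P[(s>lo)&(s<hi)&(rr<.022)&(rr>.007)]
        p0,dn,e=axisfit(B,p0,dn/abs(dn[1]),.014)
        s=(P-p0)@dn; rr=np.linalg.norm(np.cross(P-p0,dn),axis=1)
        end=s[(rr<.025)].max(); k=np.sort(s[rr<.021])[-5]
        o=k-.088
    print(' axis p',p0,'dir',dn,'slope',np.degrees(np.arcsin(dn[2])),'yaw',np.degrees(np.arctan2(dn[1],dn[0])),e,len(B))
    print(' end',k,'origin',p0+dn*o)
    xs=(s-o)*1000
    for x in range(-100,96,5):
        q=(abs(xs-x)<2.5)&(rr<.045); print((x,int(q.sum()),round(float(np.median(rr[q]))*1000,1) if q.any() else None),end=' ')
    print()
E
```

```text
top base rect (541.7991943359375, -35.85551452636719) (66.39366149902344, 171.85711669921875) 14.453507423400879 z 0.011024640546673056
 yaw -75.54649257659912
 saddle -1 166 x med -0.061502213117706095 y 2/98 [-0.0252  0.0243] zmax 0.053928876606833695
 saddle 1 176 x med 0.06582932570180829 y 2/98 [-0.0279  0.0274] zmax 0.04978968981426786
 axis p [ 0.562  -0.245   0.1016] dir [ 0.1136 -0.8046  0.5828] slope 35.64980475736992 yaw -81.9626850479092 0.0012864791832937648 440
 end 0.09098659046337551 origin [ 0.5624 -0.2474  0.1034]
(-100, 0, None) (-95, 0, None) (-90, 3, 12.2) (-85, 32, 30.9) (-80, 33, 28.9) (-75, 34, 26.7) (-70, 41, 24.4) (-65, 58, 22.0) (-60, 62, 20.8) (-55, 60, 18.6) (-50, 35, 17.2) (-45, 49, 16.7) (-40, 31, 14.6) (-35, 34, 15.1) (-30, 30, 14.6) (-25, 37, 14.1) (-20, 27, 13.8) (-15, 37, 14.3) (-10, 33, 14.1) (-5, 32, 13.8) (0, 31, 13.6) (5, 29, 14.1) (10, 34, 14.0) (15, 36, 13.7) (20, 33, 13.4) (25, 30, 14.0) (30, 34, 13.8) (35, 24, 14.0) (40, 37, 15.7) (45, 27, 15.8) (50, 45, 18.7) (55, 54, 18.8) (60, 63, 18.9) (65, 68, 19.1) (70, 71, 19.1) (75, 65, 19.0) (80, 85
[... 512 characters left out ...]
010626134861561546 562
 end 0.09392847962770234 origin [ 0.5617 -0.2498  0.1036]
(-100, 1, 17.3) (-95, 14, 18.3) (-90, 28, 15.6) (-85, 58, 28.5) (-80, 41, 27.5) (-75, 55, 24.6) (-70, 70, 24.1) (-65, 76, 22.3) (-60, 86, 20.9) (-55, 154, 23.2) (-50, 76, 22.2) (-45, 92, 19.5) (-40, 59, 15.7) (-35, 57, 15.0) (-30, 55, 14.9) (-25, 61, 14.5) (-20, 57, 15.8) (-15, 68, 14.4) (-10, 56, 15.1) (-5, 61, 14.2) (0, 61, 14.6) (5, 63, 14.7) (10, 56, 14.7) (15, 66, 14.4) (20, 64, 13.8) (25, 60, 14.2) (30, 61, 14.6) (35, 46, 16.3) (40, 69, 16.3) (45, 36, 16.7) (50, 83, 19.2) (55, 86, 18.5) (60, 89, 18.7) (65, 95, 19.0) (70, 143, 23.9) (75, 115, 22.2) (80, 127, 19.4) (85, 201, 13.9) (90, 24, 8.3) (95, 0, None)
```

```bash
cat >> h.py <<'E'
from scipy.spatial.transform import Rotation as Ro
GX,DEEP=0.004,0.003
INST=(np.array([.562,-.2482,.1032]),-82.5,35.)
CR=(np.array([.5412,-.037,.052]),-75.45,0.)
def Ri(yaw,slope): return Ro.from_euler('xyz',[0,-slope,yaw],degrees=True).as_matrix()
def tool(o,yaw,slope,flip,gx=GX,back=0.,deep=DEEP):
    R=Ri(yaw,slope); T=np.c_[flip*R[:,0],-flip*R[:,1],-R[:,2]]
    p=o+R[:,0]*gx+R[:,2]*(r.grip_depth-deep+back)
    return p,Ro.from_matrix(T).as_euler('xyz',degrees=True)
E
python3 - <<'E'
from h import *
np.set_printoptions(precision=1,suppress=True)
print(r.grip_depth)
up=lambda z:np.array([0,0,z])
for f in(1,-1):
    for nm,a in dict(pre=(*INST,f,GX,.1),grasp=(*INST,f),lift=(INST[0]+up(.1),*INST[1:],f),above=(CR[0]+up(.09),*CR[1:],f),place=(*CR,f),up=(*CR,f,GX,.09),plate=(*CR,f,-.072,.05)).items():
        p,e=tool(*a); print(f,nm,p*1000,e,kin.inverse_kinematics(p,e))
E
```

```text
0.1547
1 pre [ 543.6 -108.3  311.7] [180.  -35.  -82.5] [ -10.1   17.8  -19.4   40.8  -33.2 -111.1]
1 grasp [ 551.1 -165.2  229.8] [180.  -35.  -82.5] [ -15.8   23.6  -25.1   25.8  -31.8 -117.7]
1 lift [ 551.1 -165.2  329.8] [180.  -35.  -82.5] [ -15.8   17.6  -17.2   39.8  -31.8 -117.7]
1 above [542.2 -40.9 293.7] [180.    0.  -75.4] [ -11.    21.4  -12.7   56.     0.  -115.5]
1 place [542.2 -40.9 203.7] [180.    0.  -75.4] [ -11.    26.5  -19.7   43.8    0.  -115.5]
1 up [542.2 -40.9 293.7] [180.    0.  -75.4] [ -11.    21.4  -12.7   56.     0.  -115.5]
1 plate [523.1  32.7 253.7] [180.    0.  -75.4] [  -3.4   21.4  -19.2   49.4    0.  -107.9]
-1 pre [ 543.6 -108.3  311.7] [180.   35.   97.5] [-10.1  17.8 -19.4  40.8 -33.2  68.9]
-1 grasp [ 551.1 -165.2  229.8] [180.   35.   97.5] [-15.8  23.6 -25.1  25.8 -31.8  62.3]
-1 lift [ 551.1 -165.2  329.8] [180.   35.   97.5] [-15.8  17.6 -17.2  39.8 -31.8  62.3]
-1 above [542.2 -40.9 293.7] [180.    0.  104.6] [-11.   21.4 -12.7  56.    0.   64.5]
-1 place [542.2 -40.9 203.7] [180.    0.  104.6] [-11.   26.5 -19.7  43.8   0.   64.5]
-1 up [542.2 -40.9 293.7] [180.    0.  104.6] [-11.   21.4 -12.7  56.    0.   64.5]
-1 plate [523.1  32.7 253.7] [180.    0.  104.6] [ -3.4  21.4 -19.2  49.4   0.   72.1]
```

```bash
python3 - <<'E'
from h import *
np.set_printoptions(precision=4,suppress=True)
for n in("top","scene"):
    W=np.load(f"pics/{n}W.npy"); R=np.hypot(W[...,0],W[...,1]); a=np.degrees(np.arctan2(W[...,1],W[...,0]))
    for lo in range(-20,80,10):
        m=(R>.45)&(R<.68)&(a>lo)&(a<lo+10)&(W[...,2]<.6); print(lo,W[m][:,2].max().round(3) if m.any() else None,end='; ')
    print()
p,e=tool(*INST,-1,GX,.1)
r.grip(.062,40)
r.reach(p+[0,0,.06],e)
r.move_linear(p,.2)
o=status.get_obs(); print(o['clock'],o['ft_force'],o['tcp_pos']-p)
p,e=tool(*INST,-1)
print(r.move_linear(p,.08,guard=8)); o=status.get_obs(); print(o['clock'],o['ft_force'],o['tcp_pos']-p)
for n in("top","scene"):
    q,d=viewer.capture(n); cv2.imwrite(f"pics/{n}1.png",q)
a=cv2.imread("pics/top1.png")[130:230,250:400];b=cv2.imread("pics/scene1.png")[130:290,250:420]
cv2.imwrite("pics/c2.png",np.hstack([cv2.resize(a,(400,267)),cv2.resize(b,(400,267*376//267))[:267]]) if 0 else np.hstack([cv2.resize(a,(400,376)),cv2.resize(b,(400,376))]))
E
```

```text
-20 0.092; -10 0.167; 0 0.128; 10 0.25; 20 0.245; 30 0.231; 40 0.084; 50 0.006; 60 -0.028; 70 -0.828; 
-20 0.131; -10 0.166; 0 0.127; 10 0.248; 20 0.245; 30 0.229; 40 0.228; 50 0.003; 60 -0.041; 70 -0.835; 
3.9583 [0.8749 0.3485 1.1042] [-0.0001  0.0003 -0.0001]
False
5.3583 [ 0.7741 -0.2204 -0.9365] [0.0003 0.0001 0.0005]
```

View pics/c2.png

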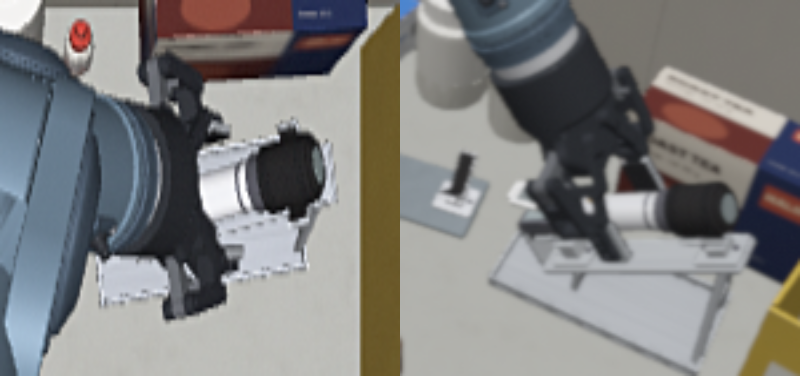

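The fingers straddle the barrel (right crop ~610,225) and nothing else has been touched. Next: grip, lift and swing to above the cradle.

```bash
python3 - <<'E'
from meas import *
np.set_printoptions(precision=4,suppress=True)
r.grip(.02,50); o=status.get_obs(); print(o['opening'],o['grip_force'],o['ft_force'],o['clock'])
R=Ri(*INST[1:]); p,e=tool(*INST,-1)
p=p+R[:,2]*.02; r.move_linear(p,.06)
o=status.get_obs(); print('lift1',o['ft_force'],o['ft_torque'])
p=p+[0,0,.1]; r.move_linear(p,.15)
a,e=tool(CR[0]+[0,0,.09],*CR[1:],-1)
r.move_linear(a+[0,0,.03],.12,rot=e); r.move_linear(a,.1)
o=status.get_obs(); print(o['clock'],o['opening'],o['grip_force'],o['ft_force'],o['ft_torque'],o['tcp_pos']-a)
for n in("top","scene"):
    q,d=viewer.capture(n); cv2.imwrite(f"pics/{n}2.png",q); W=cloud(d,viewer.camera_model(n)); np.save(f"pics/{n}W2.npy",W)
    Rn=Ri(*CR[1:]); L=(W-(CR[0]+[0,0,.09]))@Rn   # instrument-nominal frame
    for nm,x0,x1,rad in(("eye",.052,.080,.019),):
        m=(L[...,0]>x0)&(L[...,0]<x1)&(np.hypot(L[...,1],L[...,2])<.03); Q=L[m]
        f=lambda q:np.hypot(Q[:,1]-q[0],Q[:,2]-q[1])-rad
        s=least_squares(f,[0,0],loss='soft_l1',f_scale=.002); print(n,nm,len(Q),s.x,np.std(f(s.x)))
    m=(np.hypot(L[...,1],L[...,2])<.018); xs=np.sort(L[m][:,0]); print(' x end',xs[(xs<.12)][-5:],'tip',xs[xs>-.13][:5])
    m=(abs(L[...,1])<.008)&(abs(L[...,0]+.07)<.03)&(L[...,2]<.06)&(L[...,2]>-.01); print(' plate slope',np.degrees(np.arctan(np.polyfit(L[m][:,0],L[m][:,2],1)[0])),m.sum())
a=cv2.imread("pics/top2.png")[130:230,170:320];b=cv2.imread("pics/scene2.png")[110:270,170:340]
cv2.imwrite("pics/c3.png",np.hstack([cv2.resize(a,(400,376)),cv2.resize(b,(400,376))]))
E
```

```text
0.026918002490170595 48.83709490299225 [-2.3672  3.0919  4.1425] 5.8667
lift1 [-0.6638 -0.4284 -3.1488] [ 0.698   0.1011 -0.009 ]
8.725 0.02663875895543852 49.23470914363861 [-0.2069  1.1922 -1.4449] [-0.0201 -0.0589  0.0452] [-0.0002 -0.0001 -0.0001]
top eye 269 [0.0001 0.0004] 0.0011582690233720664
 x end [0.0863 0.0864 0.0866 0.0866 0.0872] tip [0.0284 0.0303 0.0309 0.0328 0.0333]Traceback (most recent call last):
  File "<stdin>", line 19, in <module>
    raise TypeError("expected non-empty vector for x")
TypeError: expected non-empty vector for x
```

```bash
cat > chk.py <<'E'
from meas import *
np.set_printoptions(precision=4,suppress=True)
def chk(dz,tag,names=("top","scene")):
  ims=[]
  for n in names:
    q,d=viewer.capture(n); W=cloud(d,viewer.camera_model(n)); np.save(f"pics/{n}W{tag}.npy",W)
    ims.append(cv2.resize(q[130:230,170:320] if n=="top" else q[110:270,170:340],(400,376)))
    L=(W-(CR[0]+[0,0,dz]))@Ri(*CR[1:])
    for nm,x0,x1,rad in(("eye",.052,.080,.019),("barrel",-.03,.035,.014)):
        m=(L[...,0]>x0)&(L[...,0]<x1)&(np.hypot(L[...,1],L[...,2])<.026)&(L[...,2]>-.01); Q=L[m]
        if len(Q)<60: print(n,nm,'few');continue
        f=lambda q:np.hypot(Q[:,1]-q[0]-q[2]*(Q[:,0]-(x0+x1)/2),Q[:,2]-q[1]-q[3]*(Q[:,0]-(x0+x1)/2))-rad
        s=least_squares(f,[0,0,0,0],loss='soft_l1',f_scale=.002); print(n,nm,len(Q),s.x,np.std(f(s.x)))
    m=(np.hypot(L[...,1],L[...,2])<.018); xs=np.sort(L[m][:,0]); print(' x end',xs[xs<.12][-4:])
    m=(abs(L[...,1])<.009)&(abs(L[...,0]+.069)<.017)&(L[...,2]<.06)&(L[...,2]>-.002)
    if m.sum()>20:
        k=np.polyfit(L[m][:,0],L[m][:,2],1); print(' plate slope',np.degrees(np.arctan(k[0])),'z mid',np.polyval(k,-.069),m.sum())
  cv2.imwrite(f"pics/c{tag}.png",np.hstack(ims))
E
python3 -c "
from chk import *
chk(.09,'3')"
```

```text
top eye 270 [ 0.0009  0.0007 -0.0093  0.0113] 0.0012301853436105599
top barrel few
 x end [0.0865 0.0867 0.0869 0.0873]
scene eye 305 [ 0.0001  0.001  -0.0026 -0.0087] 0.0011355610873302474
scene barrel 255 [-0.0013  0.0018  0.0302 -0.0383] 0.003751963919804084
 x end [0.0897 0.0897 0.0898 0.0898]
 plate slope -13.837602149552746 z mid 0.020387532822342718 182
```

View pics/c3.png

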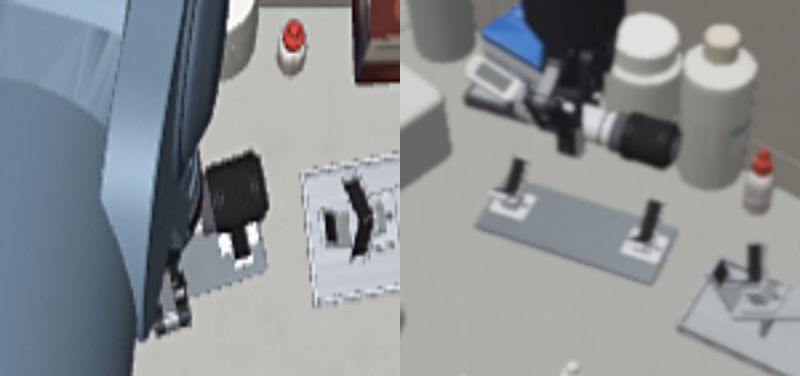

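The right crop shows the instrument held level over the cradle, eyepiece (640,135) above the rear saddle, with the plate open. It is aligned within 1 mm, so I'm lowering it now.

```bash
python3 - <<'E'
from chk import *
a,e=tool(*CR,-1)
r.move_linear(a+[0,0,.015],.12)
f0=status.get_obs()['ft_force']
g=r.move_linear(a-[0,0,.003],.025,guard=7)
o=status.get_obs(); print(g,o['clock'],(o['tcp_pos']-a)*1000,o['ft_force']-f0,o['ft_torque'])
r.sleep(.2); o=status.get_obs(); print(o['ft_force']-f0,o['ft_torque'])
chk(0,'4',("scene",))
E
```

```text
True 10.2667 [ 0.3103  0.0484 -0.6682] [-1.0415 -0.8594  5.8974] [ 0.1002  0.0874 -0.0409]
[ 0.0117 -1.19    7.542 ] [ 0.0513  0.0127 -0.1425]
scene eye 274 [-0.0002 -0.0009 -0.0189 -0.0039] 0.0016053015662446288
scene barrel 191 [-0.004   0.0009  0.1433 -0.0495] 0.0032798387256515217
 x end [0.0894 0.0895 0.0895 0.0895]
 plate slope -13.542690077028583 z mid 0.01921290083807424 150
```

```bash
python3 - <<'E'
from chk import *
a,e=tool(*CR,-1)
r.grip(.02,20); r.grip(.034); r.grip(.062)
r.move_linear(a+[0,0,.12],.15)
r.grip(0.0)
p,e=tool(*CR,-1,-.072,.12)
r.move_linear(p,.2)
# step aside to see: towards the robot
r.move_linear(p+[-.1,.08,.05],.25); print(status.get_obs()['clock'])
chk(0,'5')
E
```

```text
14.1583
top eye 259 [ 0.0008 -0.0004  0.0203  0.0096] 0.0019781013267870613
top barrel 374 [ 0.0008 -0.0003  0.0016 -0.0015] 0.001330430121155545
 x end [0.0863 0.0864 0.0865 0.0866]
 plate slope -23.40082061284433 z mid 0.0221657838012755 137
scene eye 277 [-0.0004 -0.0007 -0.0044 -0.0261] 0.0015531261901336804
scene barrel 427 [ 0.     -0.0006 -0.005  -0.0055] 0.0012233012134424384
 x end [0.0892 0.0892 0.0892 0.0893]
 plate slope -12.444513325967932 z mid 0.019694108623793297 152
```

View pics/c5.png

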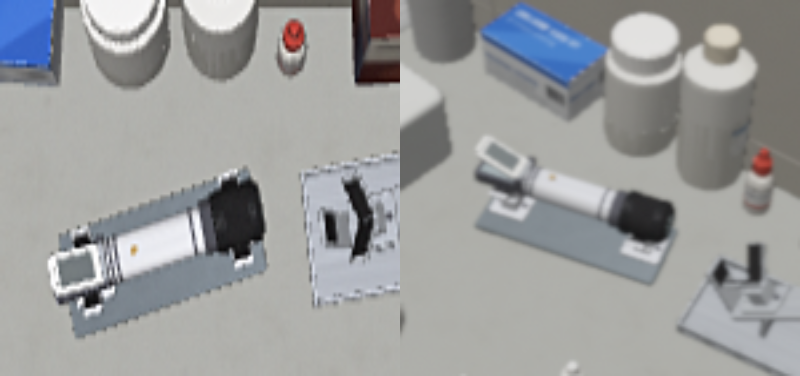

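Both views show the instrument seated and level, with the plate still open (left crop 75,270). Now pressing the plate shut with closed fingertips.

```bash
python3 - <<'E'
from chk import *
p,e=tool(*CR,-1,-.071); p[2]=.064+.173
r.move_linear(p+[0,0,.06],.2); r.sleep(.2)
f0=status.get_obs()['ft_force']
g=r.move_linear(p-[0,0,.004],.03,guard=5)
o=status.get_obs(); print(g,o['clock'],(o['tcp_pos']-p)*1000,o['ft_force']-f0)
r.move_linear(p+[0,0,.06],.1); r.move_linear(p+[-.1,0,.1],.2)
print(status.get_obs()['clock'])
chk(0,'6')
E
```

```text
True 17.1417 [0.0086 0.0392 0.3366] [0.4422 0.16   5.1831]
18.5917
top eye 259 [ 0.0006 -0.0005 -0.0068  0.0353] 0.0019831516939120076
top barrel 372 [ 0.001  -0.0003 -0.0137  0.0054] 0.0013491630113141655
 x end [0.0862 0.0863 0.0867 0.0868]
 plate slope -2.919384256517004 z mid 0.012466459044493932 126
scene eye 278 [-0.0006 -0.0006  0.0063 -0.0114] 0.0014551964382859043
scene barrel 423 [ 0.     -0.0005 -0.0041  0.0049] 0.0012501647714793338
 x end [0.0893 0.0893 0.0893 0.0896]
 plate slope 0.49639782653679104 z mid 0.011797211766289464 107
```

View pics/c6.png

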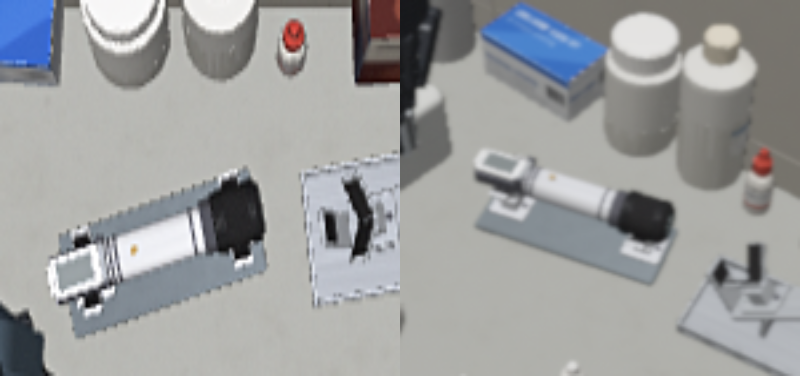

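The plate is shut flat (top 12 mm above the axis, both views), and the instrument is still level and seated.

```bash
python3 -c "
from cell import r
print(r.close_job())"
```

```text
the job is handed in; nothing more can be done
None
```

The refractometer lies level and fully down in the cradle, prism up with the cover plate shut; the bottles, jar and cartons were not touched, and I handed the job in at about 19 s.

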